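# Put the bed-care things of the print farm back on their own places

## Robot

A 6-joint arm with a two-finger parallel gripper is mounted at the origin on a cart in front of the work surface, level with it; the furniture and walls round the work are solid. World frame = base frame: x ahead of the robot, y to its left, z up, the work surface at z = 0. Lengths are in m, angles in rad, forces in N, time in s.
With the tool pointing down it reaches from about 0.25 to 0.725 m from the base axis. Payload 4 kg.
Tool frame: the origin (TCP) lies at the very end of the fingers, on their centre line; the grasp point (between the pads) lies 19 mm behind it (robot.grip_depth is the distance from the TCP to the grasp point, in m); z points along the fingers, y is the line along which they close (so a half turn about z gives the same grasp; the last joint's range is limited). The gripper opens to 85 mm and grips with 20 to 120 N. Pads are 22 mm wide; open, the fingers measure 114 mm over their backs; the gripper's body (76 mm by 85 mm) begins 54 mm behind the grasp point. The pads swing forward as they close: fully open they stand 13 mm farther back than shut.
Start: joints at [-1.278, 0.241, 0.005, 1.335, 0, 1.571], TCP at [0.144, -0.479, 0.231] pointing down, gripper open.
Joint ranges: [-2.72, 2.72], [-1.05, 1.87], [-1.09, 1.28], [-1.99, 2.15], [-1.42, 1.44], [-3.14, 3.14]. Speed limits (rad/s): [2.79, 2.79, 3.14, 3.14, 3.14, 3.14].

## Interface

Orientations are given as [roll, pitch, yaw] about the fixed x, y, z axes, in that order (R = Rz(yaw) Ry(pitch) Rx(roll)).
In Python, from plant import robot gives the robot as it stands.
- The arm moves only by the tool send_rows, never from a script. Its argument "commands" is a list of rows, each a list of 4 numbers: the shift along the tool's x, y, z normalised to -1 to 1, where 1 is 25 cm, then the turn about the tool's z normalised to -1 to 1, where 1 is 60 degrees. A call has 1 to 5 rows; each row is the pose to reach, as a shift and turn from the pose commanded when the call began, along the tool's axes at that moment; what a row does not reach only later rows make up. A row lasts 1/10 s, in which the tool goes at most 50 mm and 8.59 degrees, less where a joint would pass 70% of its speed; a pose out of reach is approached as far as the arm can. A call with a number of a shift or a turn outside -1 to 1 is refused whole. A call with a gripper value outside its range is refused whole. "grip" is the closure, from -1 (fully open) to 1 (shut), set as the call begins (left out, the last holds). The fingers move at their own pace and stop on an object; the grip force is fixed at half the most. Time passes only in rows, so rows that repeat a pose let the fingers close. It gives the time, the measured TCP pose, the force, the opening and the grip force at its end, in the units of the state.
- robot.state(): the state, without advancing time (a new reading comes with each control period).
- robot.snapshot(name): name is "scene" or "top"; returns (picture, depth): 420x560x3 uint8, red, green, blue; 420x560 float32, m along the optical axis (not along the pixel's ray), 0 where there is no reading.
- robot.camera_model(name): a dict with "fx", "fy", "cx", "cy" (pixels), "eye" and "orientation" of the camera in the world. Camera axes: x right, y down, z forward; pixel columns grow to the right and rows downward; lengths in m; the calibration is good to about 2 mm. A picture is of the moment at which its call begins. camera_model takes no time and is no camera call.
- robot.hand_in(): hands the job in; it is judged then, once.
The state is a dict: "time": time; "joint_positions": joint angles; "joint_velocities": joint speeds; "joint_efforts": joint torques, N m; "tool_pos": TCP position; "ee_rot": TCP orientation; "wrist_force": force on the tool from outside, world axes, zero at the start; "wrist_torque": the same for the moment, N m; "finger_gap": finger opening in m; "grip_force": force on a finger pad.
Only numpy, scipy, OpenCV 4.12 (cv2) and the standard library are available. Lean on these libraries where they do the work, as an engineer would, in place of code of your own. Each camera call takes 0.05 s, during which the arm holds its last target. There are 200 camera calls.

## Task

The three things on the shelf stand on each other's places. Put the glue stick upright on the round metal disc, the oil bottle upright on the square rimmed steel tray, and the sanding block flat on the ribbed black rubber mat with its long side along the mat's long side, each in the middle of its place; the square cork sheet is free for parking something meanwhile. Leave the two upright black printed clips standing where they are.

Things in the scene. Friction and masses are not known exactly. Their poses are not given: they have to be found in the camera images.
- block: dark grey sanding block with an orange underside, 45 x 68 x 24 mm high, soft-looking but rigid; origin at the centre of its underside, x across its 45 mm width, y along its 68 mm length, z up. Grasp it across the 45 mm width. Loose, about 35 g. Starts on the disc.
- glue: standing glue stick, a round upright stick 27 mm in diameter and 92 mm tall, straight body up to about 64 mm; origin at the centre of its underside, z up along its axis. Loose, about 40 g. Starts on the tray. Grasp it round the lower 60 mm.
- oil: standing oil dropper bottle, round body 33 mm in diameter, straight up to about 50 mm, then shoulder and pointed dropper cap to 94 mm; origin at the centre of its underside, z up along its axis. Loose, about 50 g. Starts on the mat. Grasp it round the lower 50 mm.
- disc: bare aluminium disc, 84 mm in diameter, 4 mm thick, fixed on the shelf; place of the glue stick; origin at the centre of its underside (shelf height), so things stand 4 mm above the origin.
- tray: square bare steel tray, 80 x 80 mm outside, floor 4 mm above its origin, thin rim (4 mm wide) rising to 8.5 mm above its origin, fixed on the shelf; place of the oil bottle; origin at the centre of its underside, x and y along its sides.
- mat: black rubber mat with fine lengthwise ribs, 90 x 60 x 4 mm thick, fixed on the shelf; place of the sanding block; origin at the centre of its underside, x along its 90 mm length.
- cork: plain square cork sheet, 76 x 76 x 4 mm thick, fixed on the shelf, empty at the start: free parking spot; origin at the centre of its underside. It and all else stand on one fixed plywood shelf, top 140 mm above the table.
- clip_left: black printed clip standing upright on the bare shelf, 30 x 17 mm, 46 mm tall, loose, light; origin at the centre of its underside. At the left end of the row of places. Must stay where it is.
- clip_right: second clip like clip_left, upright, at the right end of the row; origin under its centre. Must stay. Solid filament spools hang behind the shelf, z 0.39 to 0.60, x from 0.46 back, at y 0.04 to 0.17 and -0.38 to -0.48: keep the wrist between these, and come in from the right side close to the base (0.45 m) and 0.4 m high.

How it is judged:
By the outcome, as a careful person would: the job done as asked, in the order asked, and still so for the second after the job is handed in, with the robot touching nothing.
It also fails if it takes over 112 s, if anything falls off the work surface, if the arm or the gripper's body presses on something with over 40 N, if the wrist force passes 120 N, or if a joint passes its speed limit or range.

## Working session

There is one attempt and no reset: what is moved stays moved. The work goes in short steps, Python scripts to look and compute and a tool call to move; the robot and the scene stay as the last step left them, time stands still between calls to the robot, and variables do not carry over. Pictures are saved under pics/ and viewed, at most 14 in all, crops included, and the job is handed in when it is done.

Besides the shell and the picture viewer there is one more tool, called after ">>>" as name([rows], argument=value, ...), one row to a line, values as JSON. send_rows: Moves the arm, as the interface text tells. Scaled input: -1 to 1 covers 25 cm each way for a shift and 60 degrees each way for a turn. Its arguments: {"type":"object","properties":{"commands":{"type":"array"},"grip":{"type":"number"}},"required":["commands"]}

```bash
ls; mkdir -p pics; python3 - <<'E'
from plant import robot
import cv2,numpy as np
for n in("scene","top"):
    p,d=robot.snapshot(n); cv2.imwrite(f"pics/{n}0.png",p[...,::-1]); np.save(f"pics/{n}0.npy",d)
    print(robot.camera_model(n))
print(robot.state()); print(robot.grip_depth)
E
```

```text
pics
{'fx': 492.6878524344722, 'fy': 492.6878524344722, 'cx': 273.99736119966985, 'cy': 211.4513237610191, 'eye': array([-0.00671863,  0.52322807,  0.84911842]), 'orientation': array([-2.28243772,  0.01646795, -2.63532794])}
{'fx': 404.6284967011342, 'fy': 404.6284967011342, 'cx': 287.8153533311698, 'cy': 204.2618359306319, 'eye': array([ 0.29720465, -0.11519131,  1.0416404 ]), 'orientation': array([-3.02496356, -0.03229361, -1.57051259])}
{'time': 0.1, 'joint_positions': array([-1.27799111e+00,  2.41343452e-01,  3.89946491e-03,  1.33520757e+00,
        1.32818104e-05,  1.57080730e+00]), 'joint_velocities': array([-5.08902512e-04, -3.44056659e-03,  3.21017712e-03, -1.82241286e-03,
       -7.86029535e-05, -5.76089316e-04]), 'joint_efforts': array([ 1.01437863e-04, -3.73139048e+01,  2.53009844e+01,  1.08918379e-02,
        6.04456687e-06, -3.43799293e-06]), 'tool_pos': array([ 0.14416497, -0.47819214,  0.23051454]), 'ee_rot': array([-3.13973743e+00, -1.32614220e-05,  2.92794213e-01]), 'wrist_force': array([-0.12663235, -0.30524902, -0.51383246]), 'wrist_torque': array([ 0.03021011,  0.00477162, -0.02918434]), 'grip_force': 0.0, 'finger_gap': 0.08524114740394517}
0.0187
```

View pics/scene0.png

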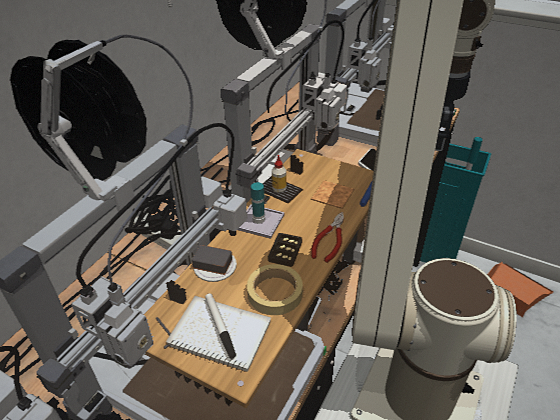

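View pics/top0.png

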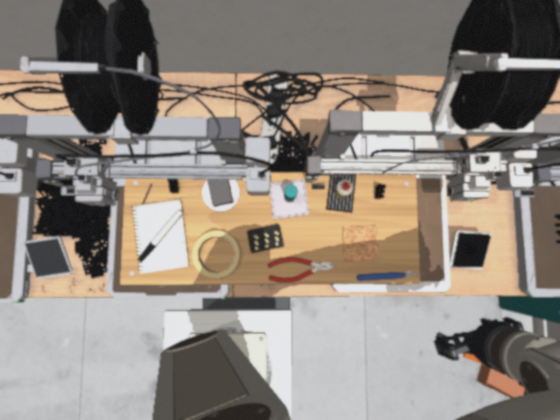

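The scene shows the glue (258,200), oil (279,175), block (213,260) and right clip (297,163). The top view shows the disc (221,193), tray (289,198), mat (341,193), cork (360,242) and clips (174,186) and (380,190). Next I'll zoom in and build a height map.

```bash
cat > h.py <<'E'
from plant import robot
import cv2,numpy as np
from scipy.spatial.transform import Rotation as Ro
def cam(n):
    c=robot.camera_model(n); return c,Ro.from_euler('xyz',c['orientation']).as_matrix()
def ray(n,uv,z):
    c,R=cam(n); uv=np.atleast_2d(uv).astype(float)
    d=np.c_[(uv[:,0]-c['cx'])/c['fx'],(uv[:,1]-c['cy'])/c['fy'],np.ones(len(uv))]@R.T
    return c['eye']+d*((z-c['eye'][2])/d[:,2])[:,None]
def cloud(n,d):
    c,R=cam(n); v,u=np.mgrid[:d.shape[0],:d.shape[1]]
    P=np.stack([(u-c['cx'])/c['fx']*d,(v-c['cy'])/c['fy']*d,d],-1)@R.T+c['eye']
    P[d==0]=np.nan; return P
def proj(n,p):
    c,R=cam(n); q=(np.atleast_2d(p)-c['eye'])@R
    return np.c_[q[:,0]/q[:,2]*c['fx']+c['cx'],q[:,1]/q[:,2]*c['fy']+c['cy']]
E
python3 - <<'E'
from h import *
t=cv2.imread('pics/top0.png');c=t[150:290,110:450]
cv2.imwrite('pics/topc.png',cv2.resize(c,None,fx=2.35,fy=2.35,interpolation=cv2.INTER_CUBIC))
s=cv2.imread('pics/scene0.png');c=s[140:310,150:370]
cv2.imwrite('pics/scenec.png',cv2.resize(c,None,fx=3.5,fy=3.5,interpolation=cv2.INTER_CUBIC))
P=np.r_[cloud('top',np.load('pics/top0.npy')).reshape(-1,3)]
for P in(cloud('top',np.load('pics/top0.npy')).reshape(-1,3),cloud('scene',np.load('pics/scene0.npy')).reshape(-1,3)):
    print('rows x .26-.62, cols y .3..-.5: max z cm')
    print('      ',*['%4d'%(y*100) for y in np.arange(.30,-.5,-.04)])
    for x in np.arange(.62,.22,-.03):
        r=[]
        for y in np.arange(.30,-.5,-.04):
            m=(abs(P[:,0]-x)<.015)&(abs(P[:,1]-y)<.02); r.append('%4.0f'%(np.nanmax(P[m,2])*100) if m.sum() else '   .')
        print('%.2f  '%x,*r)
E
```

```text
rows x .26-.62, cols y .3..-.5: max z cm
         30   26   22   18   14   10    6    2   -1   -5   -9  -13  -17  -21  -25  -29  -33  -37  -41  -45
0.62      .    .    .    .   56   53   57    .    3    3   17   17    2    2    0    .    .   49   58   58
0.59      0    .    .    .   59   59   59    .    3   17   17   17   15    3    .    5    5   53   59   59
0.56      5    7    7    5   59   59   59    5    .   18   17   17   16    3    .    7    5   58   59   59
0.53     40   40   40   59   60   59   59   40   40   40   26   16   16   40   40   40   40   61   60   60
0.50     40   40   40   61   61   60   60   60   57   40   26    7   23   40   40   40   40   60   60   60
0.47     40   40   40   41   56   55   56   43   56   40   26   14   24   23   25   39   39   51   54   54
0.44     23   38   39   40   40   41   41   43   44   42   41   24   22   20   24   35   38   39   39    6
0.41      6   29   31   15   15   15   15   17   17   24   24   24   18   15   22   15   18   14   14    6
0.38      5   25   25   16   16   17   14   15   15   14   15   15   15   15   15   15   14   14
[... 1491 characters left out ...]
 17   24   24   24   19   15   22   15   17   14   14    .
0.38      5   25   25   16   16   17   14   17   15   14   15   15   15   15   15   15   14   14   14    .
0.35      .    6   14   16   17   17   14   17   17   16   16   15   14   14   15   15   15   14   14    .
0.32      .    6   14   16   17   16   17   17   17   15   16   15   14   14   15   15   15   14   14  -74
0.29      .    6   14   17   17   16   17   14   17   16   15   15   15   14   15   15   15   14   14  -74
0.26      .    .   14   17   16   16   17   17   17   14   15   15   15   15   15   15   16   15   14    .
0.23      .    .   14   14   14   14   14   17   17   14   15   15   15   14   14   16   16    5    .    .
```

View pics/topc.png

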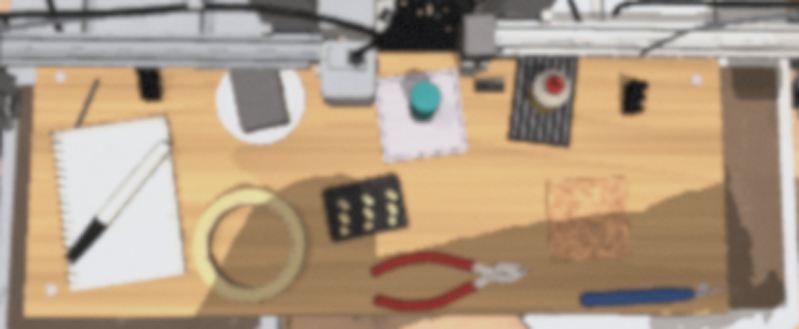

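View pics/scenec.png

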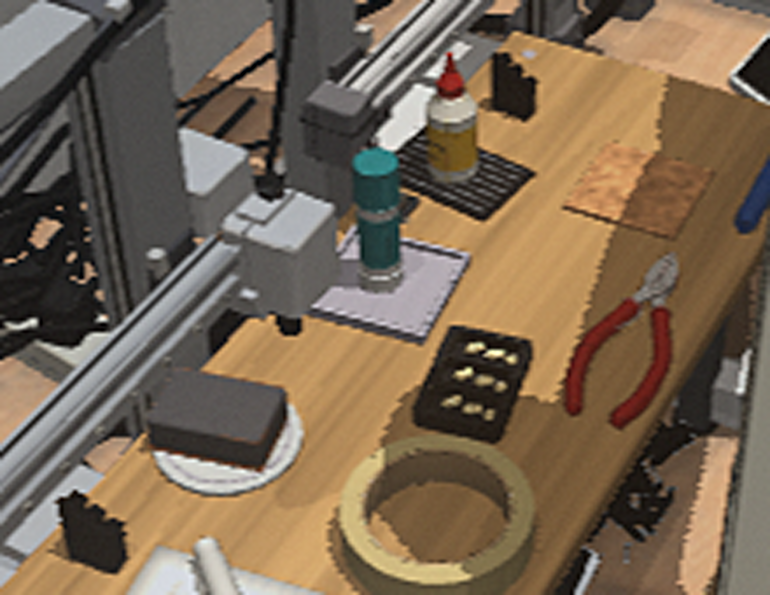

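The top crop shows the disc at crop pixel (260,107) partly covered by the block, the tray at (420,113) with the glue at (425,98), the mat at (545,100) with the oil, and the cork at (588,218). The print head is beside the tray at (347,80). Now I'll measure poses and obstacle edges.

```bash
cat > meas.py <<'E'
from h import *
np.set_printoptions(precision=4,suppress=True)
def rect(P):
    (c,s,a)=cv2.minAreaRect((P[:,:2]*1000).astype(np.float32)); return np.round([c[0],c[1],s[0],s[1],a],1)
E
python3 - <<'E'
from meas import *
for n in('top','scene'):
    I=cv2.imread(f'pics/{n}0.png');H=cv2.cvtColor(I,cv2.COLOR_BGR2HSV).astype(int);P=cloud(n,np.load(f'pics/{n}0.npy'))
    h,s,v=[H[...,i] for i in range(3)]
    X,Y,Z=[np.nan_to_num(P[...,i],nan=-9) for i in range(3)]
    def box(x0,x1,y0,y1,z0,z1): return (X>x0)&(X<x1)&(Y>y0)&(Y<y1)&(Z>z0)&(Z<z1)
    print(n)
    def big(m,name,z):
        k,l,st,_=cv2.connectedComponentsWithStats(m.astype(np.uint8)); 
        if k<2: print(name,'none');return
        i=1+st[1:,4].argmax(); vv,uu=np.where(l==i); Q=ray(n,np.c_[uu,vv],z)
        print(name,st[i],'rect',rect(Q),'mean',Q.mean(0)*1000,'zmed',np.median(Z[l==i])*1000)
        if name=='disc':
            c,r=cv2.minEnclosingCircle((Q[:,:2]*1000).astype(np.float32)); print('circ',c,r)
    big(box(.3,.45,-.02,.12,.16,.175)&(s<70),'block',.168)
    big(box(.3,.45,-.02,.14,.13,.158)&(s<45)&(v>120),'disc',.144)
    big(box(.3,.45,-.2,-.05,.13,.158)&(s<50)&(v>90),'tray',.146)
    big(box(.3,.47,-.3,-.14,.135,.16)&(v<120)&(s<100),'mat',.144)
    big(box(.2,.35,-.33,-.15,.13,.16)&(h<14)&(s>60),'cork',.144)
    big(box(.3,.47,-.2,-.05,.17,.26)&(h>75)&(h<105)&(s>80),'glue',.232)
    big(box(.3,.47,-.2,-.05,.222,.26)&(h>75)&(h<105)&(s>80),'gluetop',.236)
    big(box(.3,.5,-.3,-.14,.19,.26)&((h<8)|(h>172))&(s>90),'oilred',.22)
    big(box(.3,.5,-.35,-.24,.15,.20)&(v<80),'clipR',.186)
    big(box(.3,.5,.09,.2,.15,.20)&(v<80),'clipL',.186)
    print('obst min x by y, z bands')
    for y in np.arange(.16,-.32,-.02):
        r=[]
        for z in np.arange(.2,.46,.03):
            m=(abs(Y-y)<.01)&(Z>=z)&(Z<z+.03)&(X>.38); r.append('%4.0f'%(np.percentile(X[m],3)*1000) if m.sum()>3 else '  . ')
        print('%.2f'%y,*r)
E
```

```text
top
block [207 181  25  25 479] rect [427.2   5.2  56.5  44.9  13. ] mean [424.4927   5.5219 168.    ] zmed 166.960986903665
disc [157 215  30  36 622] rect [338.4 111.3  77.2  62.9   1.7] mean [326.989  105.3405 144.    ] zmed 150.9261221949085
circ (335.4689025878906, 110.11771392822266) 46.81306838989258
tray [270 183  39  36 995] rect [ 414.5 -145.7   79.3   80.     7.8] mean [ 408.8292 -144.2346  146.    ] zmed 143.56185218426376
mat [327 175  29  37 643] rect [ 431.4 -263.1   56.7   84.6   82.9] mean [ 426.0368 -260.6473  144.    ] zmed 143.13749842044098
cork [344 240  28  20 353] rect [ 302.1 -299.1   60.5   41.9   90. ] mean [ 300.4468 -299.7253  144.    ] zmed 142.94505652141697
glue [285 185  12  15 142] rect [ 417.1 -146.8   28.7   22.3    0.1] mean [ 417.674  -146.2363  232.    ] zmed 234.71441652122272
gluetop [285 185  12  14 133] rect [ 417.6 -146.6   26.5   22.2    0.1] mean [ 417.9873 -146.2681  236.    ] zmed 234.90767362274568
oilred [342 182   8   8  49] rect [ 433.  -261.    14.5   14.7   89.1] mean [ 432.6857 -261.0988  220.    ] zmed 219.68933057564965
clipR [
[... 3374 characters left out ...]
74  478  479  478  478  475  444  458
-0.06  416  418  480  480  479  479  478  441   . 
-0.08  415  418  446   .    .    .   439  440   . 
-0.10  416  417  445  443  440  438  438   .    . 
-0.12   .    .    .    .    .    .    .    .    . 
-0.14  404  405   .    .    .    .    .    .    . 
-0.16  405  407   .    .    .    .    .   778  778
-0.18  454  456   .    .    .    .   778  777  777
-0.20  451  456  495  494  495  495  493  778  777
-0.22  455  487  493  494  494  494  491  778  777
-0.24  458  483  494  494  494  494  493  778  777
-0.26  422  430  494  494  495  494  494  778  777
-0.28  458  777  777  776  468  468  494  777  777
-0.30  458  777  777  777  469  464  479  777  777
```

```bash
python3 - <<'E'
from meas import *
D={}
for n in('top','scene'):
    I=cv2.imread(f'pics/{n}0.png');H=cv2.cvtColor(I,cv2.COLOR_BGR2HSV).astype(int);P=cloud(n,np.load(f'pics/{n}0.npy'))
    h,s,v=[H[...,i] for i in range(3)]
    X,Y,Z=[np.nan_to_num(P[...,i],nan=-9) for i in range(3)]
    print(n)
    for nm,y0,y1,xm in(('rodL',-.03,.1,.47),('headL',-.115,-.05,.46),('R',-.22,-.17,.47),('R2',-.24,-.22,.48),('clear',-.165,-.12,.6),('Rod R',-.3,-.24,.47)):
        m=(Y>y0)&(Y<y1)&(X>.40)&(X<xm)&(Z>.19)&(Z<.4)
        if nm=='clear': m&=(X>.435)
        if nm=='Rod R': m&=(X>.45)
        if m.sum(): print(nm,m.sum(),'x',np.percentile(X[m],[1,50,99]),'y',np.percentile(Y[m],[1,99]),'z',np.percentile(Z[m],[1,10,50,90,99]))
    # disc: exclude notepad
    def pts(m,z):
        k,l,st,_=cv2.connectedComponentsWithStats(m.astype(np.uint8)); i=1+st[1:,4].argmax(); vv,uu=np.where(l==i); return ray(n,np.c_[uu,vv],z),l==i
    m=(X>.365)&(X<.46)&(Y>-.045)&(Y<.07)&(Z>.135)&(Z<.156)&(s<60)&(v>110)
    Q,l=pts(m,.144)
    print('disc xmin',Q[Q[:,0].argmin()],'ymax',Q[Q[:,1].argmax()],'ymin',Q[Q[:,1].argmin()],len(Q))
    # circle fit through outer boundary (low-x side)
    c0=np.array([.422,.008]);hull=cv2.convexHull((Q[:,:2]*1e3).astype(np.float32))[:,0]
    from scipy.optimize import least_squares
    hb=hull[(hull[:,0]<440)]
    f=least_squares(lambda p:np.hypot(hb[:,0]-p[0],hb[:,1]-p[1])-p[2],[422,8,42],loss='soft_l1');print('disc fit',f.x,len(hb))
    f=least_squares(lambda p:np.hypot(hb[:,0]-p[0],hb[:,1]-p[1])-42,[422,8],loss='soft_l1');print('disc fit r42',f.x)
    # cork colour
    vv,uu=[int(a) for a in proj(n,[[.305,-.295,.144]])[0][::-1]]
    print('cork px',uu,vv,H[vv-2:vv+3:2,uu-8:uu+9:4].tolist())
    w=proj(n,[[.36,-.3,.14],[.25,-.24,.14]]).astype(int); print([H[b,a].tolist() for a,b in w])
E
```

```text
top
rodL 815 x [0.4466 0.4563 0.4697] y [-0.029   0.0986] z [0.202  0.2125 0.2227 0.2272 0.3969]
headL 672 x [0.4175 0.4403 0.4597] y [-0.11   -0.0519] z [0.1952 0.2225 0.2363 0.3213 0.3965]
R 213 x [0.4518 0.4596 0.4693] y [-0.2191 -0.1788] z [0.1956 0.2012 0.2233 0.2328 0.2349]
R2 117 x [0.4569 0.4681 0.4797] y [-0.2395 -0.2201] z [0.2027 0.2118 0.2224 0.2262 0.2281]
Rod R 202 x [0.4599 0.4657 0.4699] y [-0.2995 -0.241 ] z [0.2033 0.2097 0.2186 0.3397 0.3723]
disc xmin [0.3868 0.0108 0.144 ] ymax [0.4404 0.0474 0.144 ] ymin [ 0.4183 -0.0352  0.144 ] 489
disc fit [428.2635   6.1594  41.5904] 22
disc fit r42 [428.7784   6.0948]
cork px 355 248 [[[13, 117, 144], [13, 116, 149], [14, 117, 155], [13, 116, 149], [13, 115, 140]], [[13, 117, 153], [13, 118, 155], [13, 117, 161], [14, 118, 158], [14, 116, 149]], [[13, 118, 164], [13, 117, 163], [14, 117, 155], [13, 116, 152], [13, 115, 157]]]
[[17, 106, 228], [16, 109, 152]]
scene
rodL 1120 x [0.4446 0.4524 0.4695] y [-0.0277  0.0992] z [0.2027 0.2081 0.2223 0.2282 0.3982]
headL 1118 x [0.4148 0.4377 0.4577] y [-0.1092 -0.0525] z [0.1915 0.2003 0.2349 0.3241 0.3919]
R 255 x [0.4502 0.4576 0.4698] y [-0.2191 -0.1771] z [0.1936 0.2019 0.2187 0.2332 0.2351]
R2 98 x [0.4556 0.4651 0.4799] y [-0.2399 -0.2205] z [0.2005 0.2062 0.2218 0.2272 0.2291]
Rod R 239 x [0.4575 0.4649 0.4698] y [-0.2985 -0.2419] z [0.2018 0.2068 0.2195 0.3503 0.3697]
disc xmin [0.3843 0.0011 0.144 ] ymax [0.4222 0.0475 0.144 ] ymin [ 0.4095 -0.031   0.144 ] 348
disc fit [425.4255   6.3092  41.0748] 20
disc fit r42 [426.5923   5.9833]
cork px 333 196 [[[14, 140, 179], [17, 122, 225], [12, 136, 109], [13, 135, 123], [14, 139, 139]], [[13, 140, 190], [13, 144, 170], [14, 142, 122], [12, 140, 118], [13, 140, 113]], [[14, 138, 207], [13, 139, 114], [14, 138, 118], [14, 139, 123], [14, 145, 125]]]
[[16, 131, 187], [17, 130, 114]]
```

```bash
cat > go.py <<'E'
import sys
from meas import *
def goto(x,y,z,yawdeg=None):
    s=robot.state(); R=Ro.from_euler('xyz',s['ee_rot']).as_matrix(); p=s['tool_pos']
    d=R.T@(np.array([x,y,z])-p)/.25
    yaw=np.degrees(s['ee_rot'][2]); t=0 if yawdeg is None else -(yawdeg-yaw)/60
    print('t%.2f'%s['time'],'pos',p,'yaw %.1f'%yaw,'-> row',np.round(d,3),'turn %.3f'%t,'F',s['wrist_force'],'gap %.4f'%s['finger_gap'])
if __name__=='__main__': goto(*map(float,sys.argv[1:]))
E
python3 go.py .144 -.478 .40 13
```

```text
t0.10 pos [ 0.1442 -0.4782  0.2305] yaw 16.8 -> row [-0.    -0.002 -0.678] turn 0.063 F [-0.1266 -0.3052 -0.5138] gap 0.0852
```

>>> send_rows([
  [0,0,-0.2,0],
  [0,0,-0.4,0],
  [0,0,-0.6,0],
  [0,0,-0.68,0],
  [0,0,-0.68,0],
])

```text
time: 0.6
tool_pos: [0.1447, -0.4798, 0.4048]
ee_rot: [3.135, -0.0, 0.293]
wrist_force: [-0.7, 0.1, 0.2]
finger_gap: 0.085
grip_force: 0.0
```

```bash
python3 go.py .32 -.32 .40 13
```

```text
t0.60 pos [ 0.1447 -0.4798  0.4048] yaw 16.8 -> row [ 0.856 -0.41   0.016] turn 0.063 F [-0.692   0.1474  0.2244] gap 0.0850
```

>>> send_rows([
  [0.2,-0.1,0,0.02],
  [0.38,-0.19,0,0.04],
  [0.56,-0.28,0,0.06],
  [0.74,-0.36,0.01,0.06],
  [0.86,-0.41,0.016,0.06],
], grip=-0.4)

```text
time: 1.1
tool_pos: [0.3216, -0.3161, 0.3955]
ee_rot: [-3.139, 0.001, 0.231]
wrist_force: [0.1, -0.1, 0.3]
finger_gap: 0.0595
grip_force: 0.0
```

```bash
python3 go.py .38 -.12 .40 13
```

```text
t1.10 pos [ 0.3216 -0.3161  0.3955] yaw 13.2 -> row [ 0.407 -0.71  -0.017] turn 0.004 F [ 0.1178 -0.1277  0.2609] gap 0.0595
```

>>> send_rows([
  [0.1,-0.17,0,0],
  [0.2,-0.35,0,0],
  [0.3,-0.53,0,0],
  [0.4,-0.71,0,0],
  [0.41,-0.71,0,0],
])

```text
time: 1.6
tool_pos: [0.3801, -0.1176, 0.3958]
ee_rot: [-3.139, 0.002, 0.238]
wrist_force: [0.6, -0.1, -0.1]
finger_gap: 0.0597
grip_force: 0.0
```

```bash
python3 - <<'E'
from go import *
p,d=robot.snapshot('top'); cv2.imwrite('pics/top1.png',p[...,::-1])
p,d=robot.snapshot('scene'); cv2.imwrite('pics/sc1.png',p[...,::-1])
P=cloud('scene',d)
goto(.419,.004,.40,13)
E
```

```text
t1.70 pos [ 0.3799 -0.121   0.3959] yaw 13.4 -> row [ 0.268 -0.45  -0.017] turn 0.007 F [-0.2049 -0.7258 -0.3945] gap 0.0599
```

View pics/sc1.png

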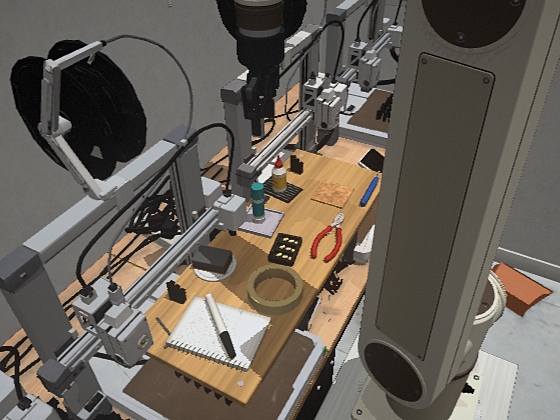

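Gripper visible at (262,95), clear of the frames; wrist at (255,20). Next, above the block.

>>> send_rows([
  [0.07,-0.11,0,0],
  [0.14,-0.23,0,0],
  [0.2,-0.34,0,0],
  [0.26,-0.44,0,0],
  [0.268,-0.45,0,0],
])

```text
time: 2.2
tool_pos: [0.42, 0.0028, 0.396]
ee_rot: [-3.141, 0.002, 0.231]
wrist_force: [0.2, 0.2, -0.3]
finger_gap: 0.0601
grip_force: 0.0
```

>>> send_rows([
  [0,0,0.1,0],
  [0,0,0.2,0],
  [0,0,0.3,0],
  [0,0,0.4,0],
  [0,0,0.4,0],
])

```text
time: 2.7
tool_pos: [0.4169, 0.0004, 0.2936]
ee_rot: [-3.14, 0.008, 0.227]
wrist_force: [-0.1, 0.1, 0.4]
finger_gap: 0.0598
grip_force: 0.0
```

```bash
python3 - <<'E'
from go import *
p,d=robot.snapshot('scene'); cv2.imwrite('pics/sc2.png',cv2.resize(p[0:310,100:400,::-1],None,fx=1.9,fy=1.9))
goto(.419,.004,.20,13)
E
```

```text
t2.75 pos [0.4181 0.0007 0.2957] yaw 13.0 -> row [ 0.008 -0.012  0.383] turn 0.000 F [-0.48    0.0378  1.5531] gap 0.0598
```

View pics/sc2.png

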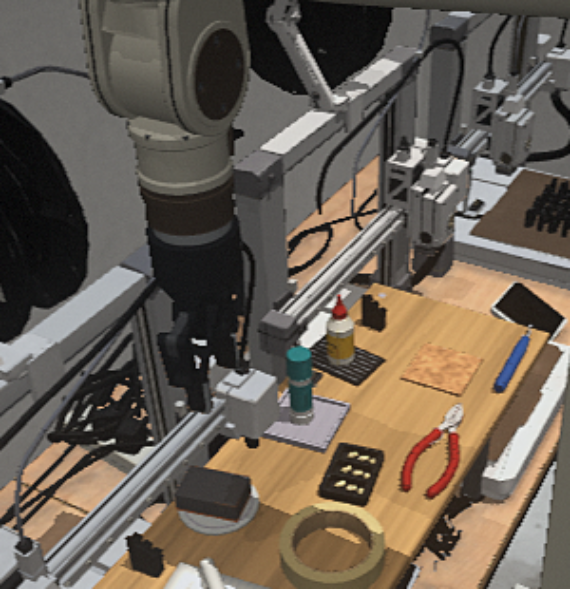

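>>> send_rows([
  [0.008,-0.012,0.08,0],
  [0.008,-0.012,0.16,0],
  [0.008,-0.012,0.24,0],
  [0.008,-0.012,0.32,0],
  [0.008,-0.012,0.36,0],
], grip=-0.3)

```text
time: 3.25
tool_pos: [0.421, 0.0049, 0.2072]
ee_rot: [3.141, 0.0, 0.228]
wrist_force: [0.2, 0.5, 0.6]
finger_gap: 0.0554
grip_force: 0.0
```

```bash
python3 - <<'E'
from go import *
p,d=robot.snapshot('scene'); cv2.imwrite('pics/sc3.png',cv2.resize(p[110:310,100:300,::-1],None,fx=3,fy=3,interpolation=cv2.INTER_CUBIC)[:600])
goto(.419,.0035,.158,13)
E
```

```text
t3.30 pos [0.4203 0.005  0.2061] yaw 13.1 -> row [-0.006  0.005  0.192] turn 0.002 F [-2.0535  0.413  -1.221 ] gap 0.0554
```

View pics/sc3.png

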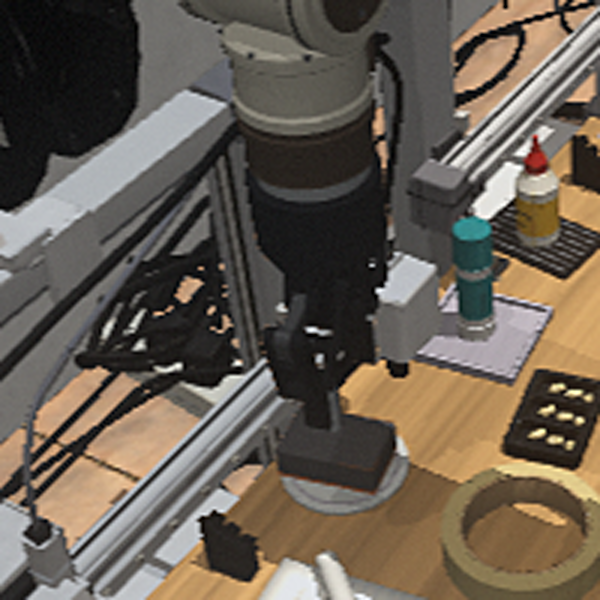

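The gripper is above the block (crop (330,400)), with the print head close by at (410,300) but not touching.

>>> send_rows([
  [-0.006,0.005,0.04,0],
  [-0.006,0.005,0.08,0],
  [-0.006,0.005,0.12,0],
  [-0.006,0.005,0.15,0],
  [-0.006,0.005,0.15,0],
])

```text
time: 3.8
tool_pos: [0.4188, 0.0043, 0.1687]
ee_rot: [-3.141, 0.002, 0.23]
wrist_force: [0.1, 0.7, -0.5]
finger_gap: 0.0552
grip_force: 0.0
```

>>> send_rows([
  [0,0,0.01,0],
  [0,0,0.02,0],
  [0,0,0.03,0],
  [0,0,0.04,0],
  [0,0,0.04,0],
])

```text
time: 4.3
tool_pos: [0.4194, 0.0043, 0.1595]
ee_rot: [-3.141, 0.0, 0.23]
wrist_force: [0.2, -0.9, 0.6]
finger_gap: 0.0555
grip_force: 0.0
```

>>> send_rows([
  [0,0,0.006,0],
  [0,0,0.006,0],
  [0,0,0.006,0],
  [0,0,0.006,0],
  [0,0,0.006,0],
], grip=0.3)

```text
time: 4.8
tool_pos: [0.42, 0.0042, 0.1591]
ee_rot: [3.141, -0.001, 0.23]
wrist_force: [-1.8, -0.7, 5.9]
finger_gap: 0.0431
grip_force: 61.1
```

>>> send_rows([
  [0,0,-0.02,0],
  [0,0,-0.04,0],
  [0,0,-0.07,0],
  [0,0,-0.1,0],
  [0,0,-0.1,0],
])

```text
time: 5.3
tool_pos: [0.4206, 0.0043, 0.1847]
ee_rot: [3.141, -0.003, 0.23]
wrist_force: [-0.2, -0.6, -0.6]
finger_gap: 0.0429
grip_force: 61.0
```

```bash
python3 - <<'E'
from go import *
p,d=robot.snapshot('scene'); cv2.imwrite('pics/sc4.png',cv2.resize(p[170:300,140:340,::-1],None,fx=4,fy=4,interpolation=cv2.INTER_CUBIC))
goto(.40,.0,.3,13)
E
```

```text
t5.35 pos [0.4202 0.0043 0.184 ] yaw 13.2 -> row [-0.082 -0.001 -0.464] turn 0.003 F [ 0.429  -0.2498 -1.3798] gap 0.0428
```

View pics/sc4.png

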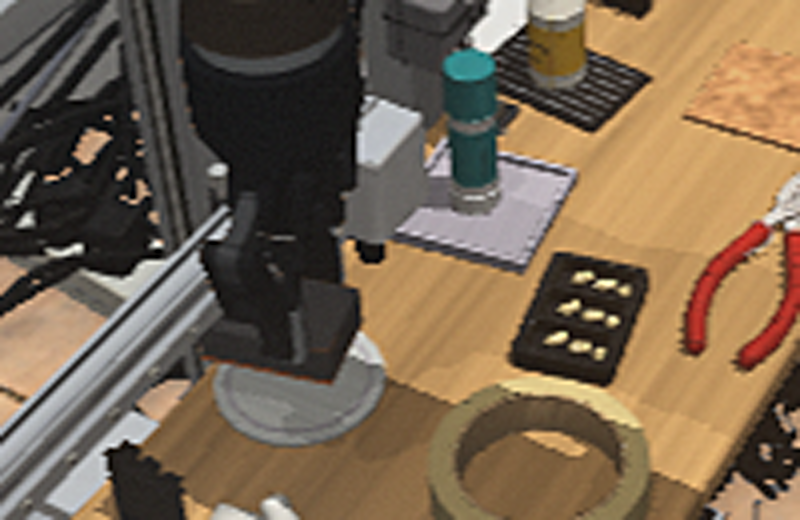

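The block is held and lifted; its far end is still under the rod, so I'll pull it out toward -x before raising.

>>> send_rows([
  [-0.05,-0.012,0,0],
  [-0.1,-0.023,0,0],
  [-0.15,-0.035,0,0],
  [-0.2,-0.046,0,0],
  [-0.2,-0.046,0,0],
])

```text
time: 5.85
tool_pos: [0.3659, 0.0041, 0.1832]
ee_rot: [-3.141, 0.001, 0.23]
wrist_force: [-0.1, -0.3, -0.7]
finger_gap: 0.0434
grip_force: 61.0
```

>>> send_rows([
  [0,0,-0.1,0],
  [0,0,-0.2,0],
  [0,0,-0.3,0],
  [0,0,-0.4,0],
  [0,0,-0.4,0],
])

```text
time: 6.35
tool_pos: [0.3705, 0.0041, 0.2866]
ee_rot: [3.14, -0.007, 0.23]
wrist_force: [0.1, -0.3, -0.1]
finger_gap: 0.0432
grip_force: 61.1
```

```bash
python3 - <<'E'
from go import *
from scipy.optimize import least_squares
goto(.30,-.295,.285,0)
for n in('top','scene'):
    p,d=robot.snapshot(n); H=cv2.cvtColor(p,cv2.COLOR_RGB2HSV).astype(int); P=cloud(n,d)
    cv2.imwrite(f'pics/{n}5.png',p[...,::-1])
    h,s,v=[H[...,i] for i in range(3)]; X,Y,Z=[np.nan_to_num(P[...,i],nan=-9) for i in range(3)]
    for nm,m,a,cw in(('disc',(X>.37)&(X<.48)&(Y>-.06)&(Y<.07)&(Z>.13)&(Z<.158)&(s<60)&(v>90),.144,0),
       ('cork',(X>.24)&(X<.37)&(Y>-.36)&(Y<-.24)&(Z>.13)&(Z<.155)&(h<15)&(s>60),.144,1),
       ('tray',(X>.33)&(X<.47)&(Y>-.21)&(Y<-.09)&(Z>.13)&(Z<.16)&(s<50)&(v>90),.1475,1),
       ('mat',(X>.36)&(X<.49)&(Y>-.31)&(Y<-.22)&(Z>.13)&(Z<.16)&(s<90)&(v<110),.144,1)):
        m=cv2.morphologyEx(m.astype(np.uint8),cv2.MORPH_CLOSE,np.ones((3,3)));k,l,st,_=cv2.connectedComponentsWithStats(m); i=1+st[1:,4].argmax(); vv,uu=np.where(l==i); Q=ray(n,np.c_[uu,vv],a)
        print(n,nm,len(Q),rect(Q),'x',Q[:,0].min(),Q[:,0].max(),'y',Q[:,1].min(),Q[:,1].max())
        if nm=='disc':
            hb=cv2.convexHull((Q[:,:2]*1e3).astype(np.float32))[:,0]; hb=hb[hb[:,0]<440]
            print(least_squares(lambda p:np.hypot(hb[:,0]-p[0],hb[:,1]-p[1])-42,[422,8],loss='soft_l1').x)
E
```

```text
t6.35 pos [0.3705 0.0041 0.2866] yaw 13.2 -> row [-0.547  1.101  0.004] turn 0.220 F [ 0.1113 -0.2505 -0.0724] gap 0.0432
top disc 309 [438.5   0.8  36.2  71.5   0.3] x 0.4204066861126071 0.4566970749009722 y -0.03494789167259364 0.036649257790765014
[462.9518  -2.0619]
top cork 729 [ 317.1 -305.    74.5   73.6    2.2] x 0.2789621746132803 0.35427184144150936 y -0.3420013975517757 -0.267159202949741
top tray 1087 [ 414.8 -145.6   80.2   80.     7.6] x 0.37126598184587273 0.45927073819693054 y -0.18901647003849006 -0.10416607841829882
top mat 667 [ 432.4 -263.4   56.4   86.4   82.9] x 0.38775588619750506 0.4721098069575535 y -0.29647442654352635 -0.2319577505449062
scene disc 1070 [426.2   6.9  82.6  83.4  10.6] x 0.3844313787177168 0.4679968518498312 y -0.03519166136645224 0.049256109481101484
[425.5689   7.4247]
scene cork 695 [ 312.3 -302.9   75.7   78.6    1.9] x 0.27425988493918596 0.3505103593761495 y -0.3424195035770293 -0.2629329772452068
scene tray 634 [ 411.6 -146.7   80.6   79.7    7.7] x 0.3672963366283651 0.4557870957080521 y -0.19036714555523226 -0.10600825490753585
scene mat 460 [ 427.3 -255.9   70.6   90.4   89.1] x 0.3816711615432955 0.4723225846499387 y -0.2919070701704709 -0.22073584945121483
```

```bash
python3 go.py .335 -.15 .285 0; python3 go.py .303 -.304 .285 0
```

```text
t6.45 pos [0.3687 0.0041 0.2835] yaw 13.2 -> row [-0.272  0.569 -0.006] turn 0.220 F [ 0.2465 -0.4474 -0.2265] gap 0.0427
t6.45 pos [0.3687 0.0041 0.2835] yaw 13.2 -> row [-0.537  1.14  -0.007] turn 0.220 F [ 0.2465 -0.4474 -0.2265] gap 0.0427
```

>>> send_rows([
  [-0.06,0.14,0,0.05],
  [-0.13,0.28,0,0.1],
  [-0.2,0.43,0,0.16],
  [-0.27,0.57,0,0.22],
  [-0.27,0.57,0,0.22],
])

```text
time: 6.95
tool_pos: [0.3334, -0.1532, 0.2818]
ee_rot: [3.141, 0.003, -0.009]
wrist_force: [0.1, 0.8, -1.9]
finger_gap: 0.043
grip_force: 61.2
```

```bash
python3 go.py .303 -.304 .2 0
```

```text
t6.95 pos [ 0.3334 -0.1532  0.2818] yaw -0.5 -> row [-0.115  0.604  0.328] turn -0.008 F [ 0.1262  0.783  -1.8915] gap 0.0430
```

>>> send_rows([
  [-0.03,0.15,0,0],
  [-0.06,0.3,0,0],
  [-0.09,0.45,0.0,0],
  [-0.115,0.604,0.1,0],
  [-0.115,0.604,0.2,0],
])

```text
time: 7.45
tool_pos: [0.3062, -0.3042, 0.2318]
ee_rot: [3.14, -0.0, -0.004]
wrist_force: [0.9, 0.9, -0.2]
finger_gap: 0.0431
grip_force: 61.3
```

```bash
python3 go.py .303 -.304 .162 0
```

```text
t7.45 pos [ 0.3062 -0.3042  0.2318] yaw -0.2 -> row [-0.013 -0.001  0.279] turn -0.004 F [ 0.876   0.8886 -0.1751] gap 0.0431
```

>>> send_rows([
  [-0.01,0,0.08,0],
  [-0.01,0,0.16,0],
  [-0.01,0,0.22,0],
  [-0.01,0,0.26,0],
  [-0.01,0,0.28,0],
])

```text
time: 7.95
tool_pos: [0.3033, -0.2998, 0.1617]
ee_rot: [-3.139, 0.002, 0.001]
wrist_force: [1.1, -0.2, -0.6]
finger_gap: 0.0428
grip_force: 61.3
```

>>> send_rows([
  [0,0,0.005,0],
  [0,0,0.01,0],
  [0,0,0.01,0],
])

```text
time: 8.25
tool_pos: [0.3041, -0.3013, 0.1613]
ee_rot: [3.141, -0.001, -0.0]
wrist_force: [0.2, -0.0, 0.1]
finger_gap: 0.0428
grip_force: 61.3
```

>>> send_rows([
  [0,0,0.004,0],
  [0,0,0.008,0],
  [0,0,0.008,0],
])

```text
time: 8.55
tool_pos: [0.304, -0.3013, 0.1591]
ee_rot: [3.141, -0.001, -0.0]
wrist_force: [1.1, 0.1, 0.7]
finger_gap: 0.043
grip_force: 61.3
```

>>> send_rows([
  [0,0,0.004,0],
  [0,0,0.004,0],
])

```text
time: 8.75
tool_pos: [0.304, -0.3013, 0.159]
ee_rot: [3.141, -0.001, -0.001]
wrist_force: [-1.9, 2.0, 7.1]
finger_gap: 0.0427
grip_force: 62.1
```

Contact with the cork; release and raise.

>>> send_rows([
  [0,0,0,0],
  [0,0,0,0],
  [0,0,0,0],
  [0,0,0,0],
], grip=-0.3)

```text
time: 9.15
tool_pos: [0.3037, -0.3009, 0.1576]
ee_rot: [-3.141, 0.0, -0.0]
wrist_force: [-0.0, 0.8, -0.4]
finger_gap: 0.0558
grip_force: 0.0
```

>>> send_rows([
  [0,0,-0.1,0],
  [0,0,-0.25,0],
  [0,0,-0.4,0],
  [0,0,-0.55,0],
  [0,0,-0.55,0],
])

```text
time: 9.65
tool_pos: [0.3057, -0.3029, 0.3004]
ee_rot: [3.134, -0.007, -0.0]
wrist_force: [0.1, -0.1, -0.5]
finger_gap: 0.0555
grip_force: 0.0
```

```bash
python3 - <<'E'
from go import *
goto(.416,-.146,.30,82)
goto(.416,-.146,.30,-98)
E
```

```text
t9.65 pos [ 0.3057 -0.3029  0.3004] yaw -0.0 -> row [ 0.441 -0.628  0.   ] turn -1.367 F [ 0.1378 -0.1257 -0.5195] gap 0.0555
t9.65 pos [ 0.3057 -0.3029  0.3004] yaw -0.0 -> row [ 0.441 -0.628  0.   ] turn 1.633 F [ 0.1378 -0.1257 -0.5195] gap 0.0555
```

>>> send_rows([
  [0.1,-0.14,0,-0.14],
  [0.2,-0.28,0,-0.28],
  [0.3,-0.42,0,-0.42],
  [0.4,-0.56,0,-0.56],
  [0.43,-0.61,0,-0.7],
], grip=0.05)

```text
time: 10.15
tool_pos: [0.4127, -0.1458, 0.2943]
ee_rot: [-3.14, -0.0, 0.743]
wrist_force: [-0.9, -0.7, 0.0]
finger_gap: 0.041
grip_force: 0.0
```

```bash
python3 go.py .4138 -.1508 .30 58
```

```text
t10.15 pos [ 0.4127 -0.1458  0.2943] yaw 42.6 -> row [-0.01   0.018 -0.023] turn -0.257 F [-0.8748 -0.7428  0.046 ] gap 0.0410
```

>>> send_rows([
  [-0.01,0.018,0,-0.13],
  [-0.01,0.018,0,-0.257],
  [-0.01,0.018,0,-0.257],
])

```text
time: 10.45
tool_pos: [0.4123, -0.1532, 0.2943]
ee_rot: [-3.14, 0.0, 1.002]
wrist_force: [0.2, 0.2, -0.0]
finger_gap: 0.0403
grip_force: 0.0
```

```bash
python3 - <<'E'
from go import *
goto(.4138,-.1508,.172,58)
# where is the glue axis as seen now, relative to finger? top camera glue occluded; use scene teal body left/right edges
p,d=robot.snapshot('scene'); cv2.imwrite('pics/sc6.png',cv2.resize(p[110:240,170:370,::-1],None,fx=4,fy=4,interpolation=cv2.INTER_CUBIC))
H=cv2.cvtColor(p,cv2.COLOR_RGB2HSV).astype(int); P=cloud('scene',d)
m=(H[...,0]>75)&(H[...,0]<105)&(H[...,1]>80)&(abs(P[...,0]-.41)<.05)&(abs(P[...,1]+.14)<.05)&(P[...,2]>.17)&(P[...,2]<.225)
Q=P[m]; 
from scipy.optimize import least_squares
f=least_squares(lambda c:np.hypot(Q[:,0]-c[0],Q[:,1]-c[1])-.0135,[.415,-.146],loss='soft_l1',f_scale=.002)
print(len(Q),f.x,'resid',np.median(abs(f.fun)))
m2=(P[...,2]>.232)&(P[...,2]<.245)&(H[...,0]>75)&(H[...,0]<105)&(H[...,1]>80)
print('top disc mean',P[m2].mean(0),m2.sum())
E
```

```text
t10.45 pos [ 0.4123 -0.1532  0.2943] yaw 57.4 -> row [0.012 0.001 0.489] turn -0.010 F [ 0.174   0.2092 -0.0039] gap 0.0403
198 [ 0.4183 -0.1477] resid 0.000831929985311515
top disc mean [ 0.4169 -0.1403  0.2354] 93
```

View pics/sc6.png

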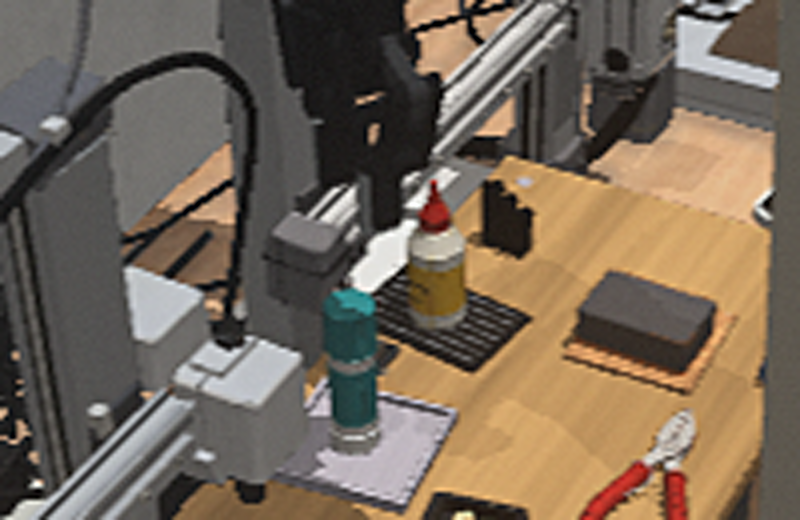

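The gripper hovers above the glue stick (crop (350,370)), and the block is flat on the cork at (645,325). Now I'll descend around the glue.

>>> send_rows([
  [0.011,0.004,0.1,0],
  [0.011,0.004,0.18,0],
  [0.011,0.004,0.26,0],
  [0.011,0.004,0.32,0],
  [0.011,0.004,0.32,0],
])

```text
time: 11.0
tool_pos: [0.4129, -0.1514, 0.213]
ee_rot: [-3.137, 0.001, 0.999]
wrist_force: [-0.6, -0.0, -0.1]
finger_gap: 0.0403
grip_force: 0.0
```

>>> send_rows([
  [0,0,0.05,0],
  [0,0,0.09,0],
  [0,0,0.13,0],
  [0,0,0.165,0],
  [0,0,0.165,0],
])

```text
time: 11.5
tool_pos: [0.4139, -0.1515, 0.1728]
ee_rot: [-3.139, 0.001, 1.001]
wrist_force: [0.1, 0.3, -0.2]
finger_gap: 0.0405
grip_force: 0.0
```

>>> send_rows([
  [0,0,0,0],
  [0,0,0,0],
  [0,0,0,0],
  [0,0,0,0],
], grip=0.7)

```text
time: 11.9
tool_pos: [0.415, -0.1519, 0.1744]
ee_rot: [3.141, -0.0, 1.002]
wrist_force: [-0.2, 0.2, -0.6]
finger_gap: 0.0254
grip_force: 58.8
```

>>> send_rows([
  [0,0,-0.04,0],
  [0,0,-0.14,0],
  [0,0,-0.28,0],
  [0,0,-0.4,0],
  [0,0,-0.4,0],
])

```text
time: 12.4
tool_pos: [0.4172, -0.1527, 0.2793]
ee_rot: [3.132, -0.002, 1.002]
wrist_force: [0.5, -0.6, 0.8]
finger_gap: 0.0254
grip_force: 59.0
```

```bash
python3 - <<'E'
from go import *
goto(.38,0.0,.275,0)
p,d=robot.snapshot('scene'); cv2.imwrite('pics/sc7.png',cv2.resize(p[110:240,170:370,::-1],None,fx=4,fy=4,interpolation=cv2.INTER_CUBIC))
H=cv2.cvtColor(p,cv2.COLOR_RGB2HSV).astype(int); P=cloud('scene',d)
m=(H[...,0]>75)&(H[...,0]<105)&(H[...,1]>80)&(abs(P[...,0]-.41)<.06)&(abs(P[...,1]+.14)<.06)&(P[...,2]>.17)
Q=P[m]; print(len(Q),Q.min(0),Q.max(0),Q.mean(0))
Q=Q[(Q[:,2]<.34)]
from scipy.optimize import least_squares
f=least_squares(lambda c:np.hypot(Q[:,0]-c[0],Q[:,1]-c[1])-.0135,[.415,-.146],loss='soft_l1',f_scale=.002); print(f.x)
E
```

```text
t12.40 pos [ 0.4172 -0.1527  0.2793] yaw 57.4 -> row [ 0.434 -0.455  0.014] turn 0.957 F [ 0.5151 -0.6016  0.8107] gap 0.0254
202 [ 0.3774 -0.1577  0.2643] [ 0.4477 -0.0851  0.4149] [ 0.4171 -0.1356  0.3097]
[ 0.4188 -0.1479]
```

>>> send_rows([
  [-0.05,-0.08,0,0.1],
  [-0.1,-0.158,0,0.2],
  [0.07,-0.27,0,0.34],
  [0.24,-0.38,0,0.48],
  [0.4,-0.48,0,0.62],
])

```text
time: 12.95
tool_pos: [0.3673, -0.031, 0.2734]
ee_rot: [-3.141, 0.001, 0.43]
wrist_force: [0.6, -0.5, -0.5]
finger_gap: 0.0256
grip_force: 59.0
```

```bash
python3 go.py .38 .0065 .275 0
```

```text
t12.95 pos [ 0.3673 -0.031   0.2734] yaw 24.6 -> row [ 0.109 -0.115 -0.007] turn 0.410 F [ 0.6483 -0.5157 -0.5332] gap 0.0256
```

>>> send_rows([
  [0.05,-0.06,0,0.14],
  [0.1,-0.115,0,0.28],
  [0.109,-0.115,0,0.41],
  [0.109,-0.115,0,0.41],
  [0.109,-0.115,0,0.41],
])

```text
time: 13.45
tool_pos: [0.3803, 0.0038, 0.2735]
ee_rot: [-3.14, 0.002, 0.009]
wrist_force: [-0.5, -0.3, -1.2]
finger_gap: 0.0255
grip_force: 59.1
```

```bash
python3 go.py .4215 .0065 .24 0
```

```text
t13.45 pos [0.3803 0.0038 0.2735] yaw 0.5 -> row [ 0.165 -0.009  0.134] turn 0.008 F [-0.4994 -0.3369 -1.2057] gap 0.0255
```

>>> send_rows([
  [0.05,-0.005,0,0],
  [0.1,-0.009,0,0],
  [0.165,-0.009,0,0],
  [0.165,-0.009,0.06,0],
  [0.165,-0.009,0.12,0],
])

```text
time: 13.95
tool_pos: [0.424, 0.0049, 0.2437]
ee_rot: [-3.139, -0.001, 0.01]
wrist_force: [0.0, -0.4, -0.6]
finger_gap: 0.0253
grip_force: 59.1
```

>>> send_rows([
  [0,0,0,0],
])

```text
time: 14.05
tool_pos: [0.4218, 0.0049, 0.242]
ee_rot: [-3.139, 0.004, 0.01]
wrist_force: [0.8, -0.3, -0.8]
finger_gap: 0.0257
grip_force: 59.1
```

```bash
python3 go.py .4215 .0065 .1755 0
```

```text
t14.05 pos [0.4218 0.0049 0.242 ] yaw 0.6 -> row [ 0.    -0.006  0.266] turn 0.010 F [ 0.8035 -0.264  -0.7955] gap 0.0257
```

>>> send_rows([
  [0,-0.004,0.06,0],
  [0,-0.004,0.12,0],
  [0,-0.004,0.18,0],
  [0,-0.004,0.23,0],
  [0,-0.004,0.25,0],
])

```text
time: 14.55
tool_pos: [0.4223, 0.0055, 0.181]
ee_rot: [-3.138, 0.001, 0.012]
wrist_force: [0.7, -0.5, -0.4]
finger_gap: 0.0256
grip_force: 59.1
```

>>> send_rows([
  [0,0,0.004,0],
  [0,0,0.008,0],
  [0,0,0.008,0],
])

```text
time: 14.85
tool_pos: [0.4227, 0.0056, 0.1802]
ee_rot: [-3.138, -0.001, 0.012]
wrist_force: [0.6, -0.1, -1.6]
finger_gap: 0.0258
grip_force: 59.1
```

```bash
cat > glue.py <<'E'
from go import *
from scipy.optimize import least_squares
goto(.4215,.0065,.1735,0)
p,d=robot.snapshot('scene'); cv2.imwrite(sys.argv[1],cv2.resize(p[190:300,150:350,::-1],None,fx=4,fy=4,interpolation=cv2.INTER_CUBIC))
H=cv2.cvtColor(p,cv2.COLOR_RGB2HSV).astype(int); P=cloud('scene',d); h,s,v=[H[...,i] for i in range(3)]
m=(h>75)&(h<105)&(s>80)&(abs(P[...,0]-.425)<.06)&(abs(P[...,1])<.06)&(P[...,2]>.155)&(P[...,2]<.226)
Q=P[m]; print(len(Q),'glue',least_squares(lambda c:np.hypot(Q[:,0]-c[0],Q[:,1]-c[1])-.0135,[.42,.006],loss='soft_l1',f_scale=.002).x)
m=(P[...,0]>.37)&(P[...,0]<.48)&(P[...,1]>-.06)&(P[...,1]<.07)&(P[...,2]>.13)&(P[...,2]<.158)&(s<60)&(v>90)
vv,uu=np.where(m); Q=ray('scene',np.c_[uu,vv],.144); print('disc',rect(Q))
E
python3 glue.py pics/sc8.png
```

```text
t14.85 pos [0.4227 0.0056 0.1802] yaw 0.7 -> row [-0.005 -0.003  0.027] turn 0.011 F [ 0.6166 -0.1119 -1.5667] gap 0.0258
77 glue [0.4273 0.0067]
disc [426.4  17.9 107.2  84.   87.5]
```

>>> send_rows([
  [0,0,0.006,0],
  [0,0,0.012,0],
  [0,0,0.018,0],
  [0,0,0.018,0],
])

```text
time: 15.3
tool_pos: [0.4219, 0.0057, 0.1748]
ee_rot: [-3.138, 0.0, 0.012]
wrist_force: [0.3, 0.1, -1.7]
finger_gap: 0.0255
grip_force: 59.1
```

>>> send_rows([
  [0,0,0.004,0],
  [0,0,0.008,0],
  [0,0,0.008,0],
])

```text
time: 15.6
tool_pos: [0.4222, 0.0057, 0.1741]
ee_rot: [-3.138, -0.001, 0.012]
wrist_force: [-2.5, -0.9, 6.1]
finger_gap: 0.0251
grip_force: 60.1
```

>>> send_rows([
  [0,0,0,0],
  [0,0,0,0],
  [0,0,0,0],
], grip=0.05)

```text
time: 15.9
tool_pos: [0.4221, 0.0057, 0.1729]
ee_rot: [-3.138, 0.0, 0.012]
wrist_force: [-0.4, 0.1, -0.0]
finger_gap: 0.0409
grip_force: 0.0
```

>>> send_rows([
  [0,0,-0.08,0],
  [0,0,-0.2,0],
  [0,0,-0.35,0],
  [0,0,-0.48,0],
  [0,0,-0.48,0],
])

```text
time: 16.4
tool_pos: [0.4246, 0.0053, 0.2975]
ee_rot: [-3.138, -0.009, 0.012]
wrist_force: [0.3, -1.2, -0.1]
finger_gap: 0.041
grip_force: 0.0
```

```bash
python3 glue.py pics/sc9.png; python3 - <<'E'
from go import *
from scipy.optimize import least_squares
goto(.36,-.12,.30,0)
for n in('scene','top'):
    p,d=robot.snapshot(n);H=cv2.cvtColor(p,cv2.COLOR_RGB2HSV).astype(int); P=cloud(n,d); h,s,v=[H[...,i] for i in range(3)]
    b=(abs(P[...,0]-.43)<.05)&(abs(P[...,1]+.26)<.05)
    if n=='scene':
        m=b&(P[...,2]>.15)&(P[...,2]<.19)&(s>40)&(h>10); Q=P[m]
        f=least_squares(lambda c:np.hypot(Q[:,0]-c[0],Q[:,1]-c[1])-.0165,[.43,-.26],loss='soft_l1',f_scale=.002);print('oil',len(Q),f.x,np.median(abs(f.fun)))
    m=b&(P[...,2]>.215)&((h<8)|(h>172))&(s>80); vv,uu=np.where(m)
    print('cap',len(vv),P[m].mean(0),P[m].max(0)[2])
E
```

```text
t16.40 pos [0.4246 0.0053 0.2975] yaw 0.7 -> row [-0.017 -0.003  0.496] turn 0.012 F [ 0.2886 -1.1512 -0.0788] gap 0.0410
247 glue [0.4269 0.0066]
disc [429.8  19.1  91.9 108.8   3.1]
t16.45 pos [0.4236 0.0053 0.295 ] yaw 0.7 -> row [-0.26   0.498 -0.023] turn 0.012 F [-0.1006 -0.7285  0.2676] gap 0.0405
oil 181 [ 0.4315 -0.2635] 0.0009311938256085436
cap 43 [ 0.4304 -0.2603  0.2251] 0.35747045116915616
cap 51 [ 0.4326 -0.261   0.2214] 0.2406942734026346
```

View pics/sc9.png

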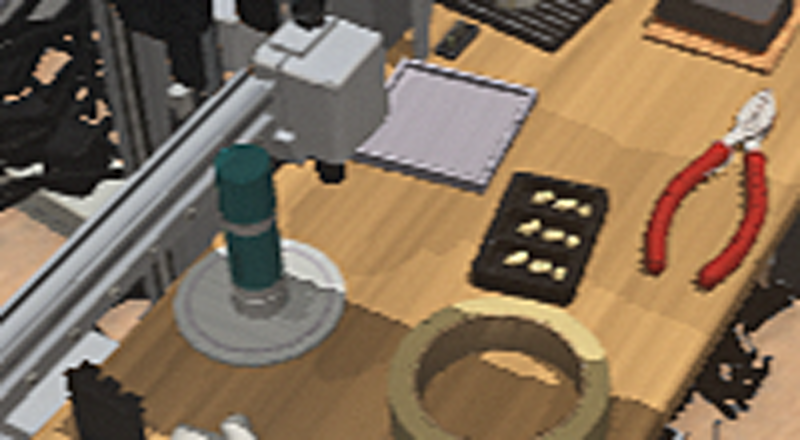

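The glue stands upright in the middle of the disc (crop (258,240)). Next is the oil.

>>> send_rows([
  [-0.12,0,0,0],
  [-0.24,0.03,0,0],
  [-0.26,0.2,0,0],
  [-0.26,0.38,0,0],
  [-0.26,0.5,0,0],
], grip=-0.22)

```text
time: 17.05
tool_pos: [0.3573, -0.1219, 0.2911]
ee_rot: [-3.138, 0.003, 0.012]
wrist_force: [1.2, 1.0, -0.9]
finger_gap: 0.0522
grip_force: 0.0
```

```bash
python3 go.py .37 -.2625 .30 0; python3 go.py .4255 -.2625 .30 0
```

```text
t17.05 pos [ 0.3573 -0.1219  0.2911] yaw 0.7 -> row [ 0.044  0.563 -0.038] turn 0.011 F [ 1.2473  0.9697 -0.8634] gap 0.0522
t17.05 pos [ 0.3573 -0.1219  0.2911] yaw 0.7 -> row [ 0.266  0.565 -0.038] turn 0.011 F [ 1.2473  0.9697 -0.8634] gap 0.0522
```

>>> send_rows([
  [0.02,0.18,-0.01,0],
  [0.04,0.36,-0.02,0],
  [0.06,0.54,-0.03,0],
  [0.16,0.565,-0.03,0],
  [0.266,0.565,-0.03,0],
])

```text
time: 17.55
tool_pos: [0.426, -0.2629, 0.2974]
ee_rot: [-3.137, 0.003, 0.007]
wrist_force: [-0.2, 0.1, 0.6]
finger_gap: 0.0521
grip_force: 0.0
```

>>> send_rows([
  [0,0,0,0],
])

```text
time: 17.65
tool_pos: [0.4281, -0.2612, 0.2966]
ee_rot: [-3.136, 0.003, 0.012]
wrist_force: [-0.1, 0.9, -0.1]
finger_gap: 0.0519
grip_force: 0.0
```

```bash
python3 go.py .4255 -.2625 .172 0
```

```text
t17.65 pos [ 0.4281 -0.2612  0.2966] yaw 0.7 -> row [-0.009  0.008  0.499] turn 0.012 F [-0.145   0.8734 -0.0602] gap 0.0519
```

>>> send_rows([
  [-0.008,0.004,0.1,0],
  [-0.008,0.004,0.2,0],
  [-0.008,0.004,0.28,0],
  [-0.008,0.004,0.34,0],
  [-0.008,0.004,0.36,0],
])

```text
time: 18.15
tool_pos: [0.4225, -0.2602, 0.2066]
ee_rot: [-3.135, 0.006, 0.012]
wrist_force: [0.2, -0.6, 0.6]
finger_gap: 0.0519
grip_force: 0.0
```

>>> send_rows([
  [0,0,0.04,0],
  [0,0,0.08,0],
  [0,0,0.115,0],
  [0,0,0.13,0],
  [0,0,0.13,0],
])

```text
time: 18.65
tool_pos: [0.4245, -0.2614, 0.1767]
ee_rot: [-3.138, 0.001, 0.012]
wrist_force: [-0.7, -0.7, 0.3]
finger_gap: 0.0522
grip_force: 0.0
```

>>> send_rows([
  [0,0,0.01,0],
  [0,0,0.014,0],
  [0,0,0.014,0],
])

```text
time: 18.95
tool_pos: [0.4249, -0.2616, 0.1739]
ee_rot: [-3.139, -0.0, 0.012]
wrist_force: [-0.4, -0.6, 0.6]
finger_gap: 0.0519
grip_force: 0.0
```

>>> send_rows([
  [0,0,0,0],
  [0,0,0,0],
  [0,0,0,0],
  [0,0,0,0],
], grip=0.5)

```text
time: 19.35
tool_pos: [0.4254, -0.2619, 0.1743]
ee_rot: [-3.139, -0.001, 0.012]
wrist_force: [1.5, -0.5, 2.7]
finger_gap: 0.0307
grip_force: 59.6
```

>>> send_rows([
  [0,0,-0.04,0],
  [0,0,-0.12,0],
  [0,0,-0.25,0],
  [0,0,-0.36,0],
  [0,0,-0.36,0],
])

```text
time: 19.85
tool_pos: [0.4265, -0.2628, 0.2682]
ee_rot: [3.141, -0.006, 0.012]
wrist_force: [0.0, 0.4, 0.3]
finger_gap: 0.0305
grip_force: 59.3
```

```bash
python3 - <<'E'
from go import *
from scipy.optimize import least_squares
goto(.38,-.2625,.27,0)
p,d=robot.snapshot('scene');cv2.imwrite('pics/sc10.png',cv2.resize(p[110:240,170:370,::-1],None,fx=4,fy=4,interpolation=cv2.INTER_CUBIC));H=cv2.cvtColor(p,cv2.COLOR_RGB2HSV).astype(int); P=cloud('scene',d); h,s,v=[H[...,i] for i in range(3)]
b=(abs(P[...,0]-.43)<.05)&(abs(P[...,1]+.26)<.05)
m=b&(P[...,2]>.22)&(P[...,2]<.29)&(s>60)&(h>10)&(h<35); Q=P[m]
f=least_squares(lambda c:np.hypot(Q[:,0]-c[0],Q[:,1]-c[1])-.0165,[.43,-.26],loss='soft_l1',f_scale=.002);print('oil',len(Q),f.x,Q.min(0))
E
```

```text
t19.85 pos [ 0.4265 -0.2628  0.2682] yaw 0.7 -> row [-0.186 -0.004 -0.008] turn 0.012 F [0.0303 0.4055 0.2946] gap 0.0305
oil 148 [ 0.4326 -0.2615] [ 0.4148 -0.2802  0.2373]
```

View pics/sc10.png

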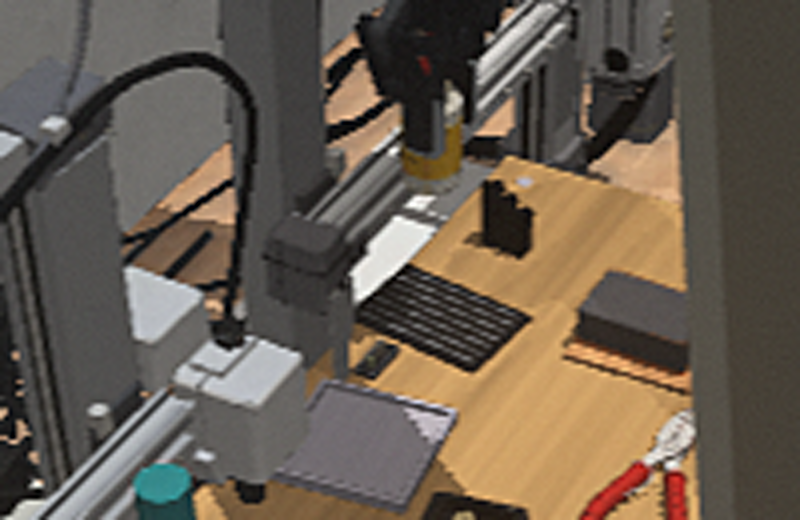

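The oil is held and clear (crop (430,150)), and the mat is free at (445,315). Carry it to the tray, measuring the mat on the way.

>>> send_rows([
  [-0.1,0,-0.02,0],
  [-0.2,0,-0.04,-0.1],
  [-0.21,-0.14,-0.06,-0.23],
  [-0.21,-0.3,-0.06,-0.36],
  [-0.21,-0.43,-0.06,-0.5],
])

```text
time: 20.4
tool_pos: [0.3695, -0.1535, 0.2779]
ee_rot: [-3.136, -0.0, 0.54]
wrist_force: [1.4, 0.3, -0.1]
finger_gap: 0.0307
grip_force: 59.3
```

```bash
python3 - <<'E'
from go import *
goto(.4097,-.1513,.28,58)
for n in('scene','top'):
    p,d=robot.snapshot(n);H=cv2.cvtColor(p,cv2.COLOR_RGB2HSV).astype(int); P=cloud(n,d); h,s,v=[H[...,i] for i in range(3)]
    X,Y,Z=[np.nan_to_num(P[...,i],nan=-9) for i in range(3)]
    for nm,m,a in(('mat',(X>.37)&(X<.485)&(Y>-.31)&(Y<-.215)&(Z>.13)&(Z<.156)&(v<120)&(s<90),.144),('block',(X>.25)&(X<.38)&(Y>-.37)&(Y<-.24)&(Z>.16)&(Z<.176)&(s<90),.168),('tray',(X>.33)&(X<.47)&(Y>-.21)&(Y<-.09)&(Z>.13)&(Z<.16)&(s<60)&(v>60)&((h>110)|(s<20)),.1475)):
        m=cv2.morphologyEx(m.astype(np.uint8),cv2.MORPH_CLOSE,np.ones((3,3)));k,l,st,_=cv2.connectedComponentsWithStats(m)
        if k<2: print(n,nm,'none');continue
        i=1+st[1:,4].argmax(); vv,uu=np.where(l==i);Q=ray(n,np.c_[uu,vv],a); print(n,nm,len(Q),rect(Q))
E
```

```text
t20.40 pos [ 0.3695 -0.1535  0.2779] yaw 31.0 -> row [ 0.142  0.075 -0.009] turn -0.451 F [ 1.3826  0.3093 -0.064 ] gap 0.0307
scene mat 446 [ 429.8 -254.    77.6   89.3   83.1]
scene block 427 [ 313.6 -294.1   51.6   68.6   89. ]
scene tray 967 [ 413.  -156.8   81.8  112.5    7.6]
top mat none
top block 616 [ 318.3 -297.5   43.6   65.4   88.7]
top tray none
```

>>> send_rows([
  [0,0,0,-0.14],
  [0,0,0,-0.28],
  [0.05,0.03,0,-0.42],
  [0.1,0.055,0,-0.45],
  [0.142,0.075,0,-0.45],
])

```text
time: 21.0
tool_pos: [0.4118, -0.1533, 0.2783]
ee_rot: [-3.139, -0.002, 1.004]
wrist_force: [-0.6, 0.4, 0.3]
finger_gap: 0.0306
grip_force: 59.4
```

>>> send_rows([
  [0,0,0,0],
])

```text
time: 21.1
tool_pos: [0.4123, -0.1532, 0.2783]
ee_rot: [-3.139, -0.002, 1.005]
wrist_force: [0.2, -0.4, -1.4]
finger_gap: 0.0303
grip_force: 59.4
```

```bash
python3 go.py .4097 -.1513 .185 58
```

```text
t21.10 pos [ 0.4123 -0.1532  0.2783] yaw 57.6 -> row [-0.    -0.012  0.373] turn -0.007 F [ 0.1698 -0.4156 -1.3704] gap 0.0303
```

>>> send_rows([
  [0,-0.01,0.08,0],
  [0,-0.01,0.17,0],
  [0,-0.01,0.25,0],
  [0,-0.01,0.32,0],
  [0,-0.01,0.36,0],
])

```text
time: 21.6
tool_pos: [0.4078, -0.1511, 0.1875]
ee_rot: [-3.137, -0.002, 1.005]
wrist_force: [-0.0, -1.2, -0.1]
finger_gap: 0.0307
grip_force: 59.4
```

>>> send_rows([
  [0,0,0.005,0],
  [0,0,0.01,0],
  [0,0,0.01,0],
])

```text
time: 21.9
tool_pos: [0.4095, -0.1516, 0.1873]
ee_rot: [-3.141, -0.003, 1.007]
wrist_force: [0.1, 0.8, -0.2]
finger_gap: 0.0307
grip_force: 59.4
```

```bash
cat > oil.py <<'E'
from go import *
from scipy.optimize import least_squares
goto(.4097,-.1513,.174,58)
p,d=robot.snapshot('scene');cv2.imwrite(sys.argv[1],cv2.resize(p[150:270,200:400,::-1],None,fx=4,fy=4,interpolation=cv2.INTER_CUBIC));H=cv2.cvtColor(p,cv2.COLOR_RGB2HSV).astype(int); P=cloud('scene',d); h,s,v=[H[...,i] for i in range(3)]
X,Y,Z=[np.nan_to_num(P[...,i],nan=-9) for i in range(3)]
m=(abs(X-.41)<.035)&(abs(Y+.146)<.035)&(Z>.157)&(Z<.2)&(s>60)&(h>10)&(h<35); Q=P[m]
f=least_squares(lambda c:np.hypot(Q[:,0]-c[0],Q[:,1]-c[1])-.0165,[.41,-.146],loss='soft_l1',f_scale=.002);print('oil',len(Q),f.x,np.median(abs(f.fun)))
E
python3 oil.py pics/sc11.png
```

```text
t21.90 pos [ 0.4095 -0.1516  0.1873] yaw 57.7 -> row [ 0.001 -0.     0.053] turn -0.005 F [ 0.1204  0.8087 -0.1585] gap 0.0307
oil 148 [ 0.4127 -0.145 ] 0.0009052016450618481
```

>>> send_rows([
  [0,0,0.01,0],
  [0,0,0.02,0],
  [0,0,0.03,0],
  [0,0,0.04,0],
  [0,0,0.044,0],
])

```text
time: 22.45
tool_pos: [0.4088, -0.1513, 0.1752]
ee_rot: [-3.139, -0.003, 1.007]
wrist_force: [-0.4, 0.5, 0.3]
finger_gap: 0.0307
grip_force: 59.4
```

>>> send_rows([
  [0,0,0.004,0],
  [0,0,0.008,0],
  [0,0,0.008,0],
])

```text
time: 22.75
tool_pos: [0.4091, -0.1513, 0.1743]
ee_rot: [-3.14, -0.003, 1.007]
wrist_force: [-1.5, 1.3, 4.3]
finger_gap: 0.0308
grip_force: 59.8
```

Contact; release and raise.

>>> send_rows([
  [0,0,0,0],
  [0,0,0,0],
  [0,0,0,0],
], grip=-0.1)

```text
time: 23.05
tool_pos: [0.409, -0.1514, 0.1735]
ee_rot: [-3.14, -0.003, 1.007]
wrist_force: [0.1, 0.6, -0.6]
finger_gap: 0.047
grip_force: 0.0
```

>>> send_rows([
  [0,0,-0.08,0],
  [0,0,-0.2,0],
  [0,0,-0.35,0],
  [0,0,-0.48,0],
  [0,0,-0.48,0],
])

```text
time: 23.55
tool_pos: [0.4114, -0.1527, 0.2981]
ee_rot: [3.134, -0.004, 1.007]
wrist_force: [-0.4, -0.2, 0.1]
finger_gap: 0.047
grip_force: 0.0
```

```bash
python3 oil.py pics/sc12.png; python3 - <<'E'
from go import *
goto(.335,-.16,.30,0)
p,d=robot.snapshot('scene');H=cv2.cvtColor(p,cv2.COLOR_RGB2HSV).astype(int); P=cloud('scene',d); h,s,v=[H[...,i] for i in range(3)]
X,Y,Z=[np.nan_to_num(P[...,i],nan=-9) for i in range(3)]
for nm,m,a in(('mat',(X>.37)&(X<.485)&(Y>-.31)&(Y<-.215)&(Z>.13)&(Z<.156)&(v<120)&(s<90),.144),('block',(X>.25)&(X<.38)&(Y>-.37)&(Y<-.24)&(Z>.165)&(Z<.176)&(s<90),.168)):
    k,l,st,_=cv2.connectedComponentsWithStats(m.astype(np.uint8),connectivity=4); i=1+st[1:,4].argmax(); vv,uu=np.where(l==i);Q=ray('scene',np.c_[uu,vv],a); print(nm,len(Q),rect(Q),st[i])
    hl=cv2.convexHull((Q[:,:2]*1e4).astype(np.float32)); print(cv2.approxPolyDP(hl,60,True)[:,0]/10)
E
```

```text
t23.55 pos [ 0.4114 -0.1527  0.2981] yaw 57.7 -> row [-0.001 -0.012  0.496] turn -0.005 F [-0.4426 -0.2309  0.1265] gap 0.0470
oil 170 [ 0.4131 -0.1441] 0.000795918295973615
t23.60 pos [ 0.4104 -0.1523  0.2957] yaw 57.7 -> row [-0.187 -0.238 -0.019] turn 0.962 F [-0.1844  0.5894 -0.0168] gap 0.0471
mat 577 [ 428.9 -262.3   61.2   89.2   83.1] [259 176  43  27 577]
[[ 474.9997 -249.4491]
 [ 461.4357 -235.3913]
 [ 389.9481 -228.3018]
 [ 381.6712 -281.6669]
 [ 467.1477 -297.6088]]
block 342 [ 314.9 -295.7   48.4   65.3   88.9] [315 178  34  17 342]
[[ 345.5879 -278.5885]
 [ 318.3354 -272.6405]
 [ 284.344  -282.5969]
 [ 281.797  -316.3353]
 [ 345.8083 -316.3489]]
```

View pics/sc12.png

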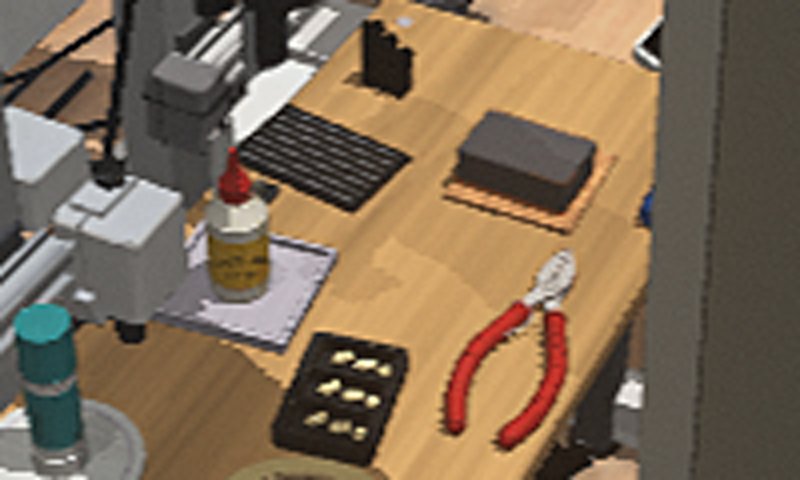

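The oil stands in the tray (crop (238,250)) and the mat is free at (325,158). The block sits on the cork at (525,160). Now I'll fetch the block.

>>> send_rows([
  [-0.07,-0.11,0,0.14],
  [-0.15,-0.23,0,0.28],
  [-0.3,-0.23,0,0.42],
  [-0.45,-0.2,0,0.56],
  [-0.6,-0.15,0,0.7],
], grip=-0.4)

```text
time: 24.15
tool_pos: [0.2955, -0.2585, 0.292]
ee_rot: [-3.137, 0.0, 0.269]
wrist_force: [1.8, 0.3, 0.6]
finger_gap: 0.0598
grip_force: 0.0
```

```bash
python3 go.py .3025 -.299 .25 -1
```

```text
t24.15 pos [ 0.2955 -0.2585  0.292 ] yaw 15.4 -> row [-0.016  0.164  0.167] turn 0.273 F [1.7645 0.2711 0.5966] gap 0.0598
```

>>> send_rows([
  [-0.01,0.08,0,0.14],
  [-0.016,0.164,0,0.273],
  [-0.016,0.164,0.08,0.273],
  [-0.016,0.164,0.16,0.273],
  [-0.016,0.164,0.16,0.273],
])

```text
time: 24.65
tool_pos: [0.3023, -0.2971, 0.2491]
ee_rot: [-3.132, 0.006, -0.012]
wrist_force: [-0.4, 0.0, -0.7]
finger_gap: 0.06
grip_force: 0.0
```

```bash
python3 go.py .3025 -.299 .158 -1
```

```text
t24.65 pos [ 0.3023 -0.2971  0.2491] yaw -0.7 -> row [0.003 0.011 0.364] turn 0.005 F [-0.4146  0.0099 -0.6841] gap 0.0600
```

>>> send_rows([
  [0,0.005,0.1,0],
  [0,0.005,0.2,0],
  [0,0.005,0.27,0],
  [0,0.005,0.33,0],
  [0,0.005,0.35,0],
])

```text
time: 25.15
tool_pos: [0.3035, -0.2988, 0.1642]
ee_rot: [-3.136, 0.003, -0.012]
wrist_force: [0.1, -0.4, 0.6]
finger_gap: 0.0598
grip_force: 0.0
```

>>> send_rows([
  [0,0,0,0],
  [0,0,0,0],
])

```text
time: 25.35
tool_pos: [0.3048, -0.3002, 0.1664]
ee_rot: [-3.139, -0.001, -0.012]
wrist_force: [-0.1, -1.4, -0.6]
finger_gap: 0.0597
grip_force: 0.0
```

```bash
python3 go.py .3025 -.299 .1585 -1
```

```text
t25.35 pos [ 0.3048 -0.3002  0.1664] yaw -0.7 -> row [-0.009 -0.004  0.031] turn 0.005 F [-0.0649 -1.4299 -0.5891] gap 0.0597
```

>>> send_rows([
  [-0.008,0,0.01,0],
  [-0.008,0,0.02,0],
  [-0.008,0,0.03,0],
  [-0.008,0,0.03,0],
  [-0.008,0,0.03,0],
])

```text
time: 25.85
tool_pos: [0.3023, -0.2998, 0.1581]
ee_rot: [-3.138, 0.0, -0.012]
wrist_force: [0.7, -0.6, 0.3]
finger_gap: 0.0599
grip_force: 0.0
```

>>> send_rows([
  [0,0,0,0],
  [0,0,0,0],
  [0,0,0,0],
  [0,0,0,0],
  [0,0,0,0],
], grip=0.3)

```text
time: 26.35
tool_pos: [0.3027, -0.3001, 0.1587]
ee_rot: [-3.139, -0.001, -0.012]
wrist_force: [-0.5, 0.0, 5.9]
finger_gap: 0.0431
grip_force: 61.4
```

>>> send_rows([
  [0,0,-0.05,0],
  [0,0,-0.12,0],
  [0,0,-0.22,0],
  [0,0,-0.3,0],
  [0,0,-0.3,0],
])

```text
time: 26.85
tool_pos: [0.3035, -0.3012, 0.2353]
ee_rot: [3.141, -0.003, -0.012]
wrist_force: [-0.1, -0.0, -0.6]
finger_gap: 0.0428
grip_force: 61.0
```

```bash
python3 go.py .36 -.2610 .24 -7; python3 go.py .4165 -.2610 .18 -7
```

```text
t26.85 pos [ 0.3035 -0.3012  0.2353] yaw -0.7 -> row [ 0.224 -0.163 -0.018] turn 0.105 F [-0.0541 -0.0104 -0.6072] gap 0.0428
t26.85 pos [ 0.3035 -0.3012  0.2353] yaw -0.7 -> row [ 0.449 -0.166  0.223] turn 0.105 F [-0.0541 -0.0104 -0.6072] gap 0.0428
```

>>> send_rows([
  [0.07,-0.06,0,0.05],
  [0.14,-0.12,0.05,0.105],
  [0.21,-0.19,0.12,0.105],
  [0.21,-0.19,0.2,0.105],
  [0.21,-0.19,0.22,0.105],
])

```text
time: 27.35
tool_pos: [0.3539, -0.2512, 0.175]
ee_rot: [-3.136, 0.006, -0.12]
wrist_force: [-0.3, 1.1, 0.0]
finger_gap: 0.0431
grip_force: 61.0
```

```bash
python3 go.py .4171 -.2612 .18 -7
```

```text
t27.35 pos [ 0.3539 -0.2512  0.175 ] yaw -6.9 -> row [ 0.256  0.009 -0.022] turn 0.002 F [-0.341   1.1221  0.0349] gap 0.0431
```

>>> send_rows([
  [0.06,0,0,0],
  [0.12,0.005,0,0],
  [0.18,0.009,0,0],
  [0.23,0.009,0,0],
  [0.25,0.009,0,0],
])

```text
time: 27.85
tool_pos: [0.4179, -0.2632, 0.178]
ee_rot: [-3.138, 0.001, -0.122]
wrist_force: [-0.0, 0.6, -1.1]
finger_gap: 0.0428
grip_force: 61.0
```

>>> send_rows([
  [0,0,0,0],
  [0,0,0,0],
])

```text
time: 28.05
tool_pos: [0.4166, -0.2627, 0.178]
ee_rot: [-3.138, 0.001, -0.122]
wrist_force: [0.4, -0.1, -0.5]
finger_gap: 0.0429
grip_force: 61.0
```

```bash
python3 - <<'E'
from go import *
goto(.4171,-.2612,.16,-7)
p,d=robot.snapshot('scene');cv2.imwrite('pics/sc13.png',cv2.resize(p[140:220,220:340,::-1],None,fx=6,fy=6,interpolation=cv2.INTER_CUBIC))
E
```

```text
t28.05 pos [ 0.4166 -0.2627  0.178 ] yaw -7.0 -> row [ 0.001 -0.006  0.072] turn 0.000 F [ 0.3601 -0.1153 -0.4773] gap 0.0429
```

View pics/sc13.png

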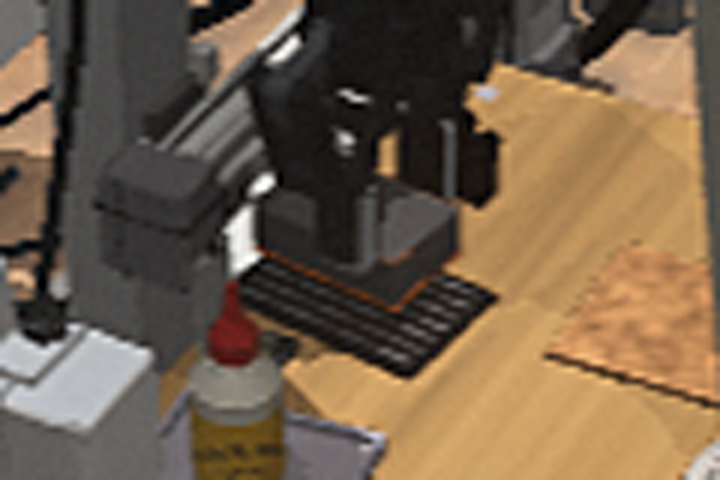

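The block hovers over the mat (crop (370,255)), aligned with the ribs. Lowering it now.

>>> send_rows([
  [0,-0.003,0.02,0],
  [0,-0.003,0.04,0],
  [0,-0.003,0.055,0],
  [0,-0.003,0.065,0],
  [0,-0.003,0.065,0],
])

```text
time: 28.6
tool_pos: [0.4169, -0.2618, 0.1614]
ee_rot: [-3.138, 0.001, -0.122]
wrist_force: [-1.1, 1.1, -1.1]
finger_gap: 0.0431
grip_force: 61.0
```

>>> send_rows([
  [0,0,0.004,0],
  [0,0,0.008,0],
  [0,0,0.008,0],
])

```text
time: 28.9
tool_pos: [0.4173, -0.2621, 0.16]
ee_rot: [-3.138, 0.0, -0.122]
wrist_force: [-0.3, -0.0, -0.9]
finger_gap: 0.0432
grip_force: 61.0
```

>>> send_rows([
  [0,0,0.004,0],
  [0,0,0.007,0],
  [0,0,0.007,0],
])

```text
time: 29.2
tool_pos: [0.4174, -0.2621, 0.1587]
ee_rot: [-3.139, -0.0, -0.122]
wrist_force: [-0.9, 0.3, 3.3]
finger_gap: 0.0431
grip_force: 61.4
```

Contact; release, raise, and back off.

>>> send_rows([
  [0,0,0,0],
  [0,0,0,0],
  [0,0,0,0],
  [0,0,0,0],
], grip=-0.3)

```text
time: 29.6
tool_pos: [0.4173, -0.262, 0.1581]
ee_rot: [-3.138, 0.001, -0.122]
wrist_force: [-0.2, -0.3, -0.2]
finger_gap: 0.0554
grip_force: 0.0
```

>>> send_rows([
  [0,0,-0.08,0],
  [0,0,-0.2,0],
  [0,0,-0.35,0],
  [0,0,-0.48,0],
  [0,0,-0.48,0],
])

```text
time: 30.1
tool_pos: [0.4195, -0.2638, 0.2833]
ee_rot: [3.141, -0.008, -0.122]
wrist_force: [-0.3, 0.0, 0.2]
finger_gap: 0.0557
grip_force: 0.0
```

>>> send_rows([
  [-0.15,0,0,0],
  [-0.3,0,0,0],
  [-0.45,0,-0.1,0],
  [-0.5,0,-0.25,0],
  [-0.5,0,-0.35,0],
])

```text
time: 30.6
tool_pos: [0.2913, -0.247, 0.3675]
ee_rot: [-3.139, -0.0, -0.124]
wrist_force: [0.6, -0.5, -0.3]
finger_gap: 0.0558
grip_force: 0.0
```

```bash
python3 oil.py pics/sc14.png; python3 glue.py pics/sc15.png; python3 - <<'E'
from go import *
p,d=robot.snapshot('scene');cv2.imwrite('pics/sc16.png',cv2.resize(p[140:310,150:370,::-1],None,fx=3.5,fy=3.5,interpolation=cv2.INTER_CUBIC))
for n in('scene','top'):
    if n=='top': p,d=robot.snapshot('top')
    H=cv2.cvtColor(p,cv2.COLOR_RGB2HSV).astype(int); P=cloud(n,d); h,s,v=[H[...,i] for i in range(3)]
    X,Y,Z=[np.nan_to_num(P[...,i],nan=-9) for i in range(3)]
    m=(X>.37)&(X<.485)&(Y>-.31)&(Y<-.22)&(Z>.163)&(Z<.176)&(s<90)
    vv,uu=np.where(m)
    if len(vv): print(n,'block',len(vv),rect(ray(n,np.c_[uu,vv],.168)))
    for nm,y0 in(('clipR',-.338),('clipL',.101)):
        m=(abs(X-.43)<.04)&(abs(Y-y0)<.03)&(Z>.155)&(Z<.19)&(v<80)
        vv,uu=np.where(m)
        if len(vv): print(n,nm,rect(ray(n,np.c_[uu,vv],.186)))
E
```

```text
t30.60 pos [ 0.2913 -0.247   0.3675] yaw -7.1 -> row [ 0.422 -0.437  0.775] turn -1.085 F [ 0.5854 -0.4883 -0.3412] gap 0.0558
oil 176 [ 0.4128 -0.1443] 0.000855559224272294
t30.65 pos [ 0.2933 -0.2483  0.3709] yaw -7.1 -> row [ 0.379 -1.075  0.791] turn -0.118 F [ 0.5605 -2.5153  2.3087] gap 0.0556
241 glue [0.4268 0.0066]
disc [434.9  17.9 102.1 107.1   0. ]
scene block 380 [ 429.2 -257.7   50.    70.    82.2]
scene clipR [ 416.7 -324.8   26.5   53.8   30.8]
scene clipL [427.9 121.   24.1  48.   78.8]
top block 607 [ 432.4 -261.2   44.9   67.6   82.3]
top clipR [ 427.1 -341.5   17.4   26.6   88.6]
top clipL [437.7 101.   26.3  16.8   2. ]
```

View pics/sc16.png

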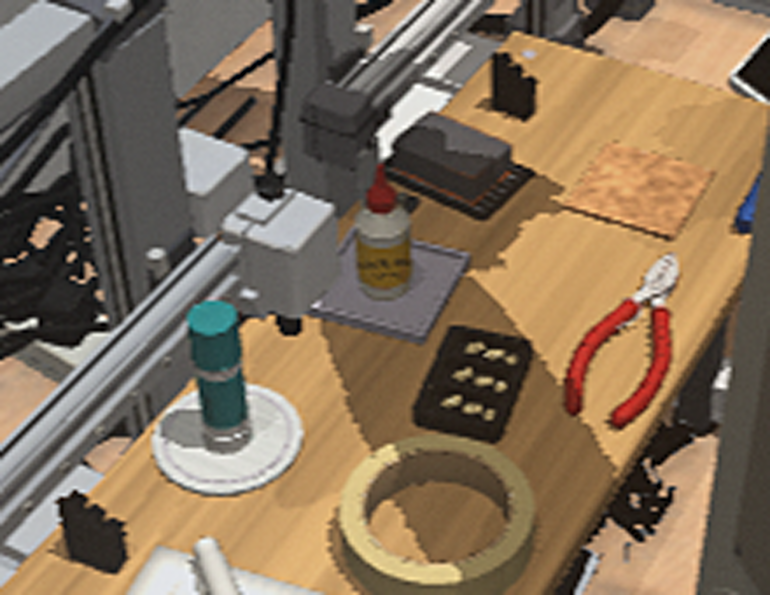

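The glue is on the disc (225,375), the oil in the tray (383,250) and the block on the mat within about 2 mm. Both clips are unchanged and the arm is clear, so I'm handing in.

```bash
python3 -c "
from plant import robot
print(robot.hand_in())"
```

```text
the job is handed in; nothing more can be done
None
```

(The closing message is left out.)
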